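# Lock a dressing stone in its toggle-clamp holder

### The job

Get the dressing stone ready for truing the wheel: push the stone along its channel until it is fully home against the end stop, then push the upright clamp handle over its dead point until it snaps down into lock, so that the rubber foot holds the stone. Only push with the fingers: do not lift or tip the stone, and leave the tumbler, brush and spanner as they are.

Things in the scene. Friction and masses are not known exactly. Their poses are not given: they have to be found in the camera images.
- holder: Fixed stone holder: dark steel plate 340 x 110 x 12 mm on the bench. Origin: centre of its underside; z up; x runs along the channel from its open end to the end stop, the way the stone is pushed and the handle goes over. Channel: two aluminium rails along x, from x -160 to +30 mm, 34 mm apart, tops 20 mm above the bench.
- stop_face (a point): Middle of the foot of the end stop's face that the stone meets, on the plate (12 mm above the bench), at x = +30 mm, y = 0 in the holder's frame. The stop is a steel block 62 mm wide, top 42 mm above the bench.
- clamp_pin (a point): Middle of the fixed pin (along the holder's y) on which handle and hold-down bar turn: at x = +70 mm, y = 0 in the holder's frame, 66 mm above the bench, in a steel bracket 40 mm long, 44 mm wide, top at 74 mm. While open, the hold-down bar stands raised over the channel from x = 5 mm to the pin, all below 125 mm above the bench.
- stone: Loose dressing stone: plain grey bar 110 x 30 x 30 mm, 0.15 to 0.31 kg, lying lengthwise in the channel on the plate, top 42 mm above the bench, so its end faces stand 22 mm above the rails. Origin: centre of its underside; x along its length, as the holder's. Starts 35 to 65 mm short of the stop; home, its origin is 55 mm before the stop face.
- clamp_lever (a joint): Clamp handle's angle (rad), grows as it is pushed to the holder's +x. 0: open, leaning 0.35 back from upright over the stone; 0.35 upright; about 0.85 dead point; 1.6 locked, lying 1.25 past upright. Springs drive it back to 0 before the dead point (it may rest at it), on to 1.6 after it. Starting it takes 5 to 8 N in its outer half, falling to 0 at the dead point. The hold-down bar comes down with it.
- lever_end (a point): Middle of the clamp handle's free end, 125 mm from the pin; 172 to 191 mm above the bench between open and dead point. The outer 65 mm of the handle is a black rubber grip 26 mm wide (along the holder's y), 16 mm thick; below that a bare steel bar 20 mm wide, 10 mm thick.
- clamp_foot: Round rubber foot, 18 mm diameter, on a sprung spindle under the hold-down bar, 55 mm from the pin. Origin: centre of its underside. Locked, it stands 15 mm before the stop face and presses on the stone's top with about 7 N if the stone is home; a stone left well short is missed.
- tumbler: Bystander: dark blue glass tumbler standing upright, 76 mm diameter, 85 mm tall, origin at the centre of its foot.
- brush: Bystander: brush with wooden handle, 160 mm long, lying on the bench; origin under its middle.
- spanner: Bystander: steel spanner, 150 mm long, lying on the bench; origin under its middle.

How it is judged:
On the way, in this order (a step that is already met when the one before it is completed fails the run):
1. the stone is home against the end stop (within 3 mm) (x of stone in the frame of holder above -0.028 m), for 0.2 s.
2. the clamp handle has snapped into lock (value of joint clamp_lever above 1.5 rad), for 0.2 s.
At the end, for the whole second after the job is handed in: The stone lies flat and at rest in the channel within 3 mm of the end stop, the clamp handle is in lock (joint above 1.5 rad) and the rubber foot presses on the stone with more than 3 N (x of stone in the frame of holder above -0.028 m and value of joint clamp_lever above 1.5 rad and contact force between clamp_foot and stone above 3 N and linear speed of stone below 0.01 m/s and angle between stone's own z axis and vertical below 0.06 rad); the robot touches nothing.
It fails at once if the stone is lifted more than 10 mm or out of its channel (height (world z) of stone above 0.022 m or y of stone in the frame of holder above 0.012 m or y of stone in the frame of holder below -0.012 m).
It fails at once if the stone is tipped by more than 0.2 rad (angle between stone's own z axis and vertical above 0.2 rad).
It fails at once if the tumbler is moved by more than 20 mm or tipped over (distance of tumbler from where it was at the start of the episode above 0.02 m or angle between tumbler's own z axis and vertical above 0.3 rad).
It fails at once if the brush is moved by more than 20 mm (distance of brush from where it was at the start of the episode above 0.02 m).
It fails at once if the spanner is moved by more than 20 mm (distance of spanner from where it was at the start of the episode above 0.02 m).
It also fails if it takes over 51 s, if anything falls off the work surface, if the arm or the gripper's body presses on something with over 40 N, if the wrist force passes 120 N, or if a joint passes its speed limit or range.

### The arm

A 6-joint arm with a two-finger parallel gripper is mounted at the origin on the work surface. World frame = base frame: x ahead of the robot, y to its left, z up, the work surface at z = 0. Lengths are in m, angles in rad, forces in N, time in s.
With the tool pointing down it reaches from about 0.425 to 1.125 m from the base axis. Payload 14.9 kg.
Tool frame: the origin (TCP) lies between the finger pads; the fingertips stand 25 mm ahead of it and the grasp point (between the pads) lies 6 mm ahead of it (env.tips_ahead is the distance from the TCP to the fingertips, in m); x points along the fingers, y is the direction in which the jaws open and shut, and the axes are right-handed (so a half turn about x gives the same grasp; the last joint's range is limited). The gripper opens to 91 mm and grips with 3 to 60 N. Pads are 32 mm wide; open, the fingers measure 118 mm over their backs; the gripper's body (76 mm by 178 mm) begins 60 mm behind the grasp point.
Start: joints at [-1.229, 0.379, 1.734, -0, 1.028, -0.033], TCP at [0.256, -0.651, 0.239] pointing down, gripper open.
Joint ranges: [-2.77, 2.77], [-0.74, 2.19], [0, 2.66], [-1.06, 4.2], [0.31, 2.87], [-3.08, 3.08]. Speed limits (rad/s): [1.89, 1.89, 2.39, 3.14, 3.14, 3.14].

### API

Orientations are given as a rotation vector (axis times angle).
In Python, from plant import status, vision, env, models gives the robot as it stands.
- The arm moves only by the shell command python3 -m inch 'ROWS'. ROWS is JSON, a list of rows, each a list of 5 numbers: the shift along the tool's x, y, z in m, then the turn about the tool's x in degrees, then the closure, from 0 (fully open) to 1 (shut). A call has 1 to 20 rows; each row shifts and turns the commanded pose from where the row before left it, along the tool's axes as they then stand; what a row does not reach is not made up. A row lasts 1/12 s, in which the tool goes at most 41.7 mm and 7.16 degrees, less where a joint would pass 70% of its speed; a pose out of reach is approached as far as the arm can. A call with a gripper value outside its range is refused whole. The fingers move at their own pace and stop on an object; the grip force is fixed at half the most. Time passes only in rows, so rows that do not move let the fingers close. It gives the time, the measured TCP pose, the force and the opening at its end, in the units of the state.
- status.sense(): the state, without advancing time (a new reading comes with each control period).
- vision.snapshot(name): name is "scene" or "side" or "wrist"; returns a dict with "pixels" (420x560x3 uint8, red, green, blue), "z_map" (420x560 float32, m along the optical axis (not along the pixel's ray), 0 where there is no reading), "K" (3x3 intrinsics, pixels), "eye" and "orientation" of the camera in the world. Camera axes: x right, y down, z forward; pixel columns grow to the right and rows downward; lengths in m; the calibration is good to about 2 mm. A picture is of the moment at which its call begins.
- env.close_job(): hands the job in, once; it reports no verdict.
Trained networks look in the newest picture that a camera, given by its name, has taken for a name from the list of things; names that differ only in an ending like _2 or _b are one class to them, and where a whole thing is asked for, a point or a joint stands for the part that bears it (a point fixed in the world has none). Each returns a list of dicts, best first, with "conf" (0 to 1); they miss things now and then, are a little off and sometimes report something else, mostly with a low value. They report only what shows in the picture. A call takes as long as a camera call.
- models.cut_out(target, camera): "mask" (420x560 bool, what is visible of it).
- models.mark_of(target, camera): "xyz" ([x, y, z] in m, in world coordinates, good to about 4 mm: a listed point, or the origin of a listed thing).
The state is a dict: "time_s": time; "joint_pos": joint angles; "joint_velocities": joint speeds; "tau": joint torques, N m; "tcp_pos": TCP position; "tcp_rot": TCP orientation; "force": force on the tool from outside, world axes, zero at the start; "torque": the same for the moment, N m; "gripper_width": finger opening in m.
Only numpy, scipy, OpenCV 4.12 (cv2) and the standard library are available. Lean on these libraries where they do the work, as an engineer would, in place of code of your own. Each camera call takes 0.05 s, during which the arm holds its last target.

## Working session

There is one attempt and no reset: what is moved stays moved. The work goes in short steps, Python scripts to look and compute and a shell command to move; the robot and the scene stay as the last step left them, time stands still between calls to the robot, and variables do not carry over. Pictures are saved under pics/ and viewed, and the job is handed in when it is done.

```bash
ls; mkdir -p pics; cat > h.py <<'E'
import numpy as np, cv2
from scipy.spatial.transform import Rotation as R
from plant import status, vision, env, models
def snap(cam,name):
    s=vision.snapshot(cam); cv2.imwrite(f'pics/{name}.png',s['pixels'][:,:,::-1]); return s
def cloud(s):
    K=np.array(s['K']);z=s['z_map'];v,u=np.mgrid[:z.shape[0],:z.shape[1]]
    c=np.stack([(u-K[0,2])/K[0,0]*z,(v-K[1,2])/K[1,1]*z,z],-1)
    o=np.array(s['orientation'])
    M=o if o.shape==(3,3) else R.from_rotvec(o).as_matrix()
    return c@M.T+np.array(s['eye'])
E
python3 - <<'E'
from h import *
st=status.sense(); print(st)
for c in ['scene','side']:
    s=snap(c,c+'0'); print(c,s['eye'],s['orientation'])
    for n in ['holder','stop_face','clamp_pin','stone','lever_end','clamp_foot','tumbler','brush','spanner']:
        r=models.mark_of(n,c); print(n,[(np.round(d['xyz'],3).tolist(),round(d['conf'],2)) for d in r[:2]])
E
```

```text
pics
{'time_s': 0.0, 'joint_pos': array([-1.22926024e+00,  3.79417038e-01,  1.73474002e+00,  1.01622466e-05,
        1.02847174e+00, -3.33077543e-02]), 'joint_velocities': array([ 1.34429247e-03,  6.11426226e-04,  2.45308777e-04, -7.67716449e-04,
       -8.06594512e-05,  1.50827231e-03]), 'tau': array([ 1.15163301e-03, -7.63725257e+01, -4.34362113e+01,  6.51396113e-02,
        4.24883841e-02, -9.43366558e-05]), 'tcp_pos': array([ 0.25616666, -0.65107792,  0.2383025 ]), 'tcp_rot': array([ 2.01678371,  0.38355454, -2.01709257]), 'force': array([-0.46836087,  0.45755894,  0.1080151 ]), 'torque': array([ 0.01910398,  0.02347976, -0.00682761]), 'gripper_width': 0.09062495639841701}
scene [ 1.04693954 -0.18802997  0.91393151] [-2.20038537 -1.50848905  0.42293669]
holder [([0.572, -0.073, 0.002], 0.72), ([0.68, -0.227, -0.003], 0.42)]
stop_face [([0.573, -0.048, 0.014], 0.76)]
clamp_pin []
stone [([0.569, -0.153, 0.01], 0.94)]
lever_end []
clamp_foot [([0.578, -0.07, 0.08], 0.44)]
tumbler [([0.732, -0.02, -0.0], 0.83)]
brush [([0.469, -0.109, 0.004], 0.61), ([0.576, -0.002, 0.069], 0.51)]
spanner [([0.68, -0.226, -0.0], 0.71)]
side [ 0.33598492 -0.44693126  0.55053946] [-2.21606152  0.6684227  -0.32676555]
holder [([0.579, -0.076, 0.001], 0.62)]
stop_face [([0.582, -0.047, 0.009], 0.97), ([0.678, -0.228, 0.002], 0.73)]
clamp_pin [([0.58, -0.004, 0.066], 0.64)]
stone [([0.569, -0.159, 0.008], 0.82)]
lever_end [([0.575, -0.044, 0.181], 0.74)]
clamp_foot [([0.579, -0.062, 0.076], 0.59)]
tumbler [([0.728, -0.019, 0.005], 0.9)]
brush [([0.472, -0.11, -0.002], 0.89)]
spanner [([0.68, -0.229, 0.004], 0.61)]
```

View pics/scene0.png

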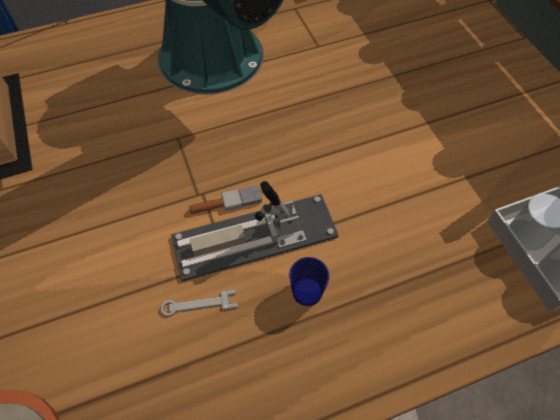

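View pics/side0.png

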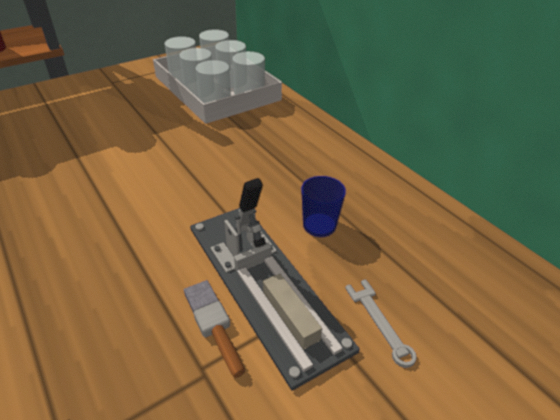

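```bash
python3 - <<'E'
from h import *
P=[];
for c in ['scene','side']:
    s=snap(c,c+'1'); W=cloud(s)
    for n in ['stone','holder','clamp_lever','brush','spanner','tumbler','stop_face']:
        r=models.cut_out(n,c)
        if not r: print(c,n,'none');continue
        m=r[0]['mask']&(s['z_map']>0); p=W[m]
        print(c,n,round(r[0]['conf'],2),m.sum(),np.round(np.percentile(p,[2,50,98],axis=0),3).tolist())
        if n=='stone':
            t=p[(p[:,2]>0.038)&(p[:,2]<0.046)]
            rect=cv2.minAreaRect((t[:,:2]*1000).astype(np.float32)); print('stone top rect',rect)
        if n=='holder':
            t=p[(p[:,2]>0.009)&(p[:,2]<0.025)]
            print('holder rect',cv2.minAreaRect((t[:,:2]*1000).astype(np.float32)))
        np.save(f'{c}_{n}.npy',p)
E
```

```text
scene stone 0.77 1006 [[0.556, -0.201, 0.017], [0.578, -0.149, 0.041], [0.589, -0.097, 0.045]]
stone top rect ((571.124755859375, -149.05429077148438), (109.20242309570312, 32.40446090698242), 86.63384246826172)
scene holder 0.58 7149 [[0.518, -0.236, 0.001], [0.592, -0.051, 0.014], [0.636, 0.092, 0.167]]
holder rect ((576.9574584960938, -71.38394165039062), (340.5454406738281, 113.03851318359375), 85.88294982910156)
scene clamp_lever 0.64 346 [[0.57, -0.049, 0.073], [0.589, -0.032, 0.155], [0.593, -0.001, 0.185]]
scene brush 0.72 1082 [[0.45, -0.178, -0.001], [0.477, -0.087, 0.018], [0.5, -0.026, 0.022]]
scene spanner 0.93 781 [[0.655, -0.294, -0.0], [0.679, -0.224, 0.007], [0.708, -0.158, 0.011]]
scene tumbler 0.97 1452 [[0.699, -0.049, 0.003], [0.721, -0.011, 0.047], [0.767, 0.018, 0.086]]
scene stop_face 0.75 7032 [[0.519, -0.236, 0.003], [0.592, -0.052, 0.014], [0.636, 0.09, 0.163]]
side stone 0.61 2043 [[0.553, -0.207, 0.016], [0.565, -0.163, 0.041], [0.584, -0.1, 0.043]]
stone top rect ((570.1904907226562, -152.01303100585938), (111.31803894042969, 31.025644302368164), 87.06593322753906)
side holder 0.57 11680 [[0.515, -0.242, 0.005], [0.561, -0.087, 0.013], [0.626, 0.082, 0.168]]
holder rect ((575.1923217773438, -74.19889831542969), (341.0829772949219, 110.9273910522461), 86.49858093261719)
side clamp_lever 0.88 724 [[0.564, -0.053, 0.083], [0.573, -0.042, 0.154], [0.587, -0.016, 0.184]]
side brush 0.81 2325 [[0.454, -0.187, -0.0], [0.47, -0.102, 0.018], [0.495, -0.032, 0.021]]
side spanner 0.94 1390 [[0.651, -0.298, -0.0], [0.675, -0.234, 0.007], [0.705, -0.16, 0.009]]
side tumbler 0.59 2182 [[0.694, -0.053, 0.005], [0.724, -0.026, 0.059], [0.763, 0.016, 0.085]]
side stop_face 0.89 11993 [[0.515, -0.243, 0.002], [0.561, -0.089, 0.013], [0.627, 0.085, 0.169]]
```

The scene view shows the holder at about (255,235), with the stone at (217,240), the lever tip at (268,190), the tumbler at (308,282), the brush at (225,200) and the spanner at (200,303). The side view agrees: the stone is well short of the stop and the handle is leaning back, open. Holder x is about 86.3° in the world frame.

```bash
cat >> h.py <<'E'
O=np.array([0.576,-0.073,0]); a=np.radians(86.3)
X=np.array([np.cos(a),np.sin(a),0]); Y=np.array([-X[1],X[0],0])
def hold(p): d=np.array(p)-O; return np.array([d@X,d@Y,d[2]])
def wor(h): return O+h[0]*X+h[1]*Y+np.array([0,0,h[2]])
def rep(target=None):
    st=status.sense(); M=R.from_rotvec(st['tcp_rot']).as_matrix()
    print('t',st['time_s'],'hold',np.round(hold(st['tcp_pos']),4),'F',np.round(st['force'],1),'w',round(st['gripper_width'],4))
    yh=[M[:,1]@X,M[:,1]@Y]; print('tool y in holder',np.round(yh,3),'tool z in holder',np.round([M[:,2]@X,M[:,2]@Y],3),'tool x',np.round(M[:,0],3))
    if target is not None: print('shift in tool',np.round(M.T@(wor(target)-st['tcp_pos']),4))
E
python3 - <<'E'
from h import *
rep((-0.185,0,0.238))
E
```

```text
t 1.8 hold [-0.5978  0.2817  0.239 ] F [0.2 0.3 1.1] w 0.0914
tool y in holder [-0.905 -0.425] tool z in holder [-0.425  0.905] tool x [ 0. -0. -1.]
shift in tool [ 0.001  -0.2538 -0.4306]
```

```bash
python3 -m inch '[[0,0,0,-6.5,1],[0,0,0,-6.5,1],[0,0,0,-6.5,1],[0,0,0,-6.5,1],[0,0,0,-6.5,1],[0,0,0,-6.5,1],[0,0,0,-6.5,1],[0,0,0,-6.5,1],[0,0,0,-6.5,1],[0,0,0,-6.3,1],[0,0,0,0,1],[0,0,0,0,1]]'; python3 - <<'E'
from h import *
rep((-0.185,0,0.238))
E
```

```text
time_s: 2.8
tcp_pos: [0.2563, -0.6514, 0.239]
tcp_rot: [1.259, 1.176, -1.259]
force: [0.4, -0.5, -0.2]
gripper_width: 0.0139
t 2.8 hold [-0.5979  0.2817  0.239 ] F [ 0.4 -0.5 -0.2] w 0.0139
tool y in holder [-0.004 -1.   ] tool z in holder [-1.     0.004] tool x [ 0. -0. -1.]
shift in tool [ 0.001   0.2801 -0.414 ]
```

```bash
python3 -m inch '[[0,0.0175,-0.0259,0,1],[0,0.0175,-0.0259,0,1],[0,0.0175,-0.0259,0,1],[0,0.0175,-0.0259,0,1],[0,0.0175,-0.0259,0,1],[0,0.0175,-0.0259,0,1],[0,0.0175,-0.0259,0,1],[0,0.0175,-0.0259,0,1],[0,0.0175,-0.0259,0,1],[0,0.0175,-0.0259,0,1],[0,0.0175,-0.0259,0,1],[0,0.0175,-0.0259,0,1],[0,0.0175,-0.0259,0,1],[0,0.0175,-0.0259,0,1],[0,0.0175,-0.0259,0,1],[0,0.0175,-0.0259,0,1],[0,0,0,0,1],[0,0,0,0,1]]'; python3 - <<'E'
from h import *
rep((-0.185,0,0.053))
snap('side','side2'); s=snap('wrist','wrist2')
for c in ['side','wrist']:
  for n in ['stone','stop_face']:
    r=models.mark_of(n,c); print(c,n,[(np.round(hold(d['xyz']),3).tolist(),round(d['conf'],2)) for d in r[:2]])
E
```

```text
time_s: 4.3
tcp_pos: [0.5632, -0.255, 0.2389]
tcp_rot: [1.258, 1.177, -1.258]
force: [-0.6, -0.6, -0.3]
gripper_width: 0.0004
t 4.3 hold [-0.1824  0.001   0.2389] F [-0.6 -0.6 -0.3] w 0.0004
tool y in holder [-0.002 -1.   ] tool z in holder [-1.     0.002] tool x [-0. -0. -1.]
shift in tool [0.1859 0.001  0.0025]
side stone [([-0.081, 0.003, 0.01], 0.62), ([-0.148, -0.114, 0.002], 0.32)]
side stop_face [([0.028, -0.002, 0.009], 0.57)]
wrist stone [([-0.076, 0.001, 0.009], 0.62)]
wrist stop_face []
```

```bash
cd pics; python3 -c "
import cv2,numpy as np
a=cv2.imread('side2.png');b=cv2.imread('wrist2.png');cv2.imwrite('c2.png',cv2.resize(np.hstack([a,b]),(800,300)))"
```

```text
(no output)
```

View pics/c2.png

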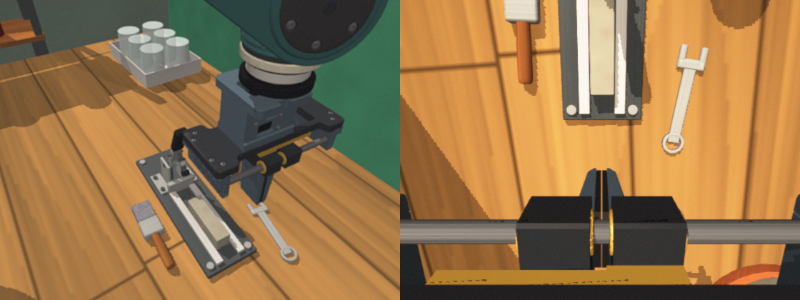

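The wrist view (right half) shows the closed fingertips at (602,180) in line with the stone at (602,55), and the stone rests between the rails. Next I lower behind the stone.

```bash
python3 -m inch '[[0.03,0,0.002,0,1],[0.03,0.001,0,0,1],[0.03,0,0,0,1],[0.03,0,0,0,1],[0.03,0,0,0,1],[0.02,0,0,0,1],[0.01,0,0,0,1],[0.007,0,0,0,1],[0,0,0,0,1],[0,0,0,0,1]]'; python3 - <<'E'
from h import *
rep((-0.149,0,0.053))
s=snap('side','side3')
E
```

```text
time_s: 5.43
tcp_pos: [0.5639, -0.2586, 0.0528]
tcp_rot: [1.257, 1.177, -1.257]
force: [-0.6, 0.2, -0.0]
gripper_width: 0.0006
t 5.4333 hold [-1.86e-01  1.00e-04  5.28e-02] F [-0.6  0.2 -0. ] w 0.0006
tool y in holder [-0.001 -1.   ] tool z in holder [-1.     0.001] tool x [ 0.001 -0.    -1.   ]
shift in tool [-0.0002  0.0001 -0.037 ]
```

View pics/side3.png

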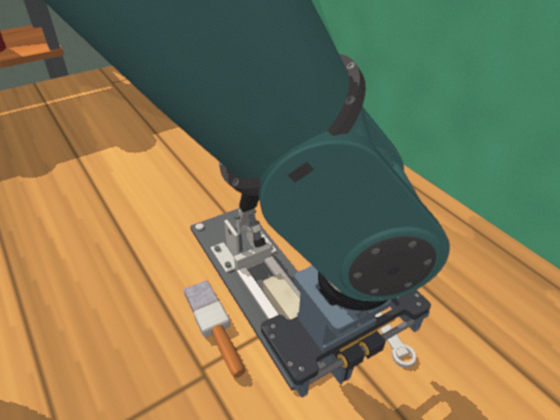

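```bash
python3 -m inch '[[0,0,-0.01,0,1],[0,0,-0.01,0,1],[0,0,-0.008,0,1],[0,0,-0.004,0,1],[0,0,-0.003,0,1],[0,0,-0.003,0,1],[0,0,-0.003,0,1],[0,0,-0.004,0,1],[0,0,-0.004,0,1],[0,0,-0.004,0,1],[0,0,-0.004,0,1],[0,0,-0.004,0,1],[0,0,-0.004,0,1],[0,0,-0.004,0,1],[0,0,-0.004,0,1]]'; python3 - <<'E'
from h import *
rep((-0.096,0,0.053))
E
```

```text
time_s: 6.73
tcp_pos: [0.5682, -0.1849, 0.0519]
tcp_rot: [1.257, 1.178, -1.257]
force: [-0.8, -1.5, 1.9]
gripper_width: 0.0006
t 6.7333 hold [-0.1121  0.0005  0.0519] F [-0.8 -1.5  1.9] w 0.0006
tool y in holder [-0. -1.] tool z in holder [-1.  0.] tool x [-0.  0. -1.]
shift in tool [-0.0011  0.0005 -0.0161]
```

```bash
python3 -m inch '[[0,0,-0.003,0,1],[0,0,-0.003,0,1],[0,0,-0.002,0,1],[0,0,-0.002,0,1],[0,0,-0.002,0,1],[0,0,-0.001,0,1],[0,0,-0.001,0,1]]'; python3 - <<'E'
from h import *
rep((-0.096,0,0.053))
snap('side','side4'); snap('scene','scene4')
for c in ['side','scene']:
  for n in ['stone','stop_face']:
    r=models.mark_of(n,c); print(c,n,[(np.round(hold(d['xyz']),3).tolist(),round(d['conf'],2)) for d in r[:2]])
E
```

```text
time_s: 7.32
tcp_pos: [0.5691, -0.1713, 0.0519]
tcp_rot: [1.257, 1.178, -1.257]
force: [-0.8, -1.9, 0.2]
gripper_width: 0.0003
t 7.3167 hold [-0.0985  0.0006  0.0519] F [-0.8 -1.9  0.2] w 0.0003
tool y in holder [-0. -1.] tool z in holder [-1.  0.] tool x [-0.  0. -1.]
shift in tool [-0.0011  0.0006 -0.0025]
side stone [([-0.032, 0.002, 0.014], 0.7)]
side stop_face [([0.026, -0.001, 0.01], 0.81), ([-0.041, 0.098, -0.0], 0.4)]
scene stone [([-0.025, 0.001, 0.013], 0.69)]
scene stop_face [([0.03, 0.002, 0.012], 0.63), ([-0.144, -0.115, -0.001], 0.48)]
```

View pics/side4.png

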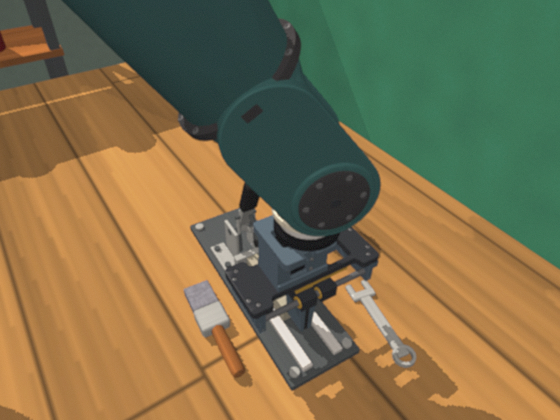

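The stone has moved along with the fingers. It is not yet firmly on the stop, since the force is only 1.9 N. I'll creep until the stop pushes back.

```bash
python3 -m inch '[[0,0,-0.001,0,1],[0,0,-0.001,0,1],[0,0,-0.001,0,1],[0,0,0,0,1]]'; python3 -m inch '[[0,0,-0.001,0,1],[0,0,0,0,1]]'
```

```text
time_s: 7.95
tcp_pos: [0.5697, -0.1702, 0.0523]
tcp_rot: [1.255, 1.175, -1.256]
force: [-4.3, -20.9, -1.1]
gripper_width: 0.0006
time_s: 8.12
tcp_pos: [0.57, -0.17, 0.0525]
tcp_rot: [1.254, 1.174, -1.256]
force: [-4.6, -30.9, -0.6]
gripper_width: 0.0005
```

The force rose to 31 N with the fingers stopped, so the stone is hard against the stop. I'll back off, raise and check.

```bash
python3 -m inch '[[0,0,0.008,0,1],[0,0,0.012,0,1],[0,0,0.01,0,1],[0,0,0,0,1],[-0.02,0,0,0,1],[-0.03,0,0,0,1],[-0.03,0,0,0,1],[-0.025,0,0,0,1],[-0.013,0,0,0,1],[0,0,0,0,1],[0,0,0,0,1]]'; python3 - <<'E'
from h import *
rep((-0.02,0,0.17))
for c in ['side','scene','wrist']:
  snap(c,c+'5')
  for n in ['stone','stop_face','lever_end','clamp_pin','holder']:
    r=models.mark_of(n,c); print(c,n,[(np.round(hold(d['xyz']),3).tolist(),round(d['conf'],2)) for d in r[:2]])
E
cd pics; python3 -c "
import cv2,numpy as np
a=cv2.imread('side5.png');b=cv2.imread('wrist5.png');cv2.imwrite('c5.png',cv2.resize(np.hstack([a,b]),(800,300)))"
```

```text
time_s: 9.03
tcp_pos: [0.5674, -0.1972, 0.1698]
tcp_rot: [1.257, 1.177, -1.257]
force: [-0.4, 0.5, -0.2]
gripper_width: 0.0005
t 9.0333 hold [-0.1245  0.0006  0.1698] F [-0.4  0.5 -0.2] w 0.0005
tool y in holder [-0. -1.] tool z in holder [-1.  0.] tool x [ 0.001 -0.    -1.   ]
shift in tool [-0.0002  0.0005 -0.1045]
side stone [([-0.029, 0.003, 0.012], 0.69)]
side stop_face [([0.029, 0.001, 0.011], 0.56)]
side lever_end [([0.029, 0.002, 0.182], 0.66)]
side clamp_pin [([0.07, -0.0, 0.07], 0.93)]
side holder [([-0.003, 0.001, -0.0], 0.93)]
scene stone [([-0.026, -0.0, 0.011], 0.7), ([-0.144, -0.115, 0.002], 0.31)]
scene stop_face [([0.027, 0.001, 0.011], 0.62)]
scene lever_end [([0.028, 0.0, 0.183], 0.59)]
scene clamp_pin [([0.071, 0.005, 0.069], 0.75)]
scene holder [([0.002, 0.005, 0.002], 0.77)]
wrist stone [([-0.025, 0.0, 0.011], 0.7)]
wrist stop_face []
wrist lever_end []
wrist clamp_pin []
wrist holder []
```

View pics/c5.png

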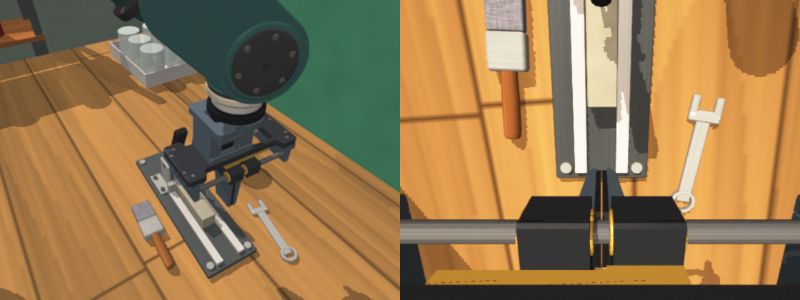

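The wrist view shows the stone's rear end at (602,105), moved up between the rails, with the fingers in line at (602,180). The side view shows the handle still open at (180,135). Now I push the handle.

```bash
python3 -m inch '[[0,0,-0.02,0,1],[0,0,-0.025,0,1],[0,0,-0.025,0,1],[0,0,-0.02,0,1],[0,0,-0.012,0,1],[0,0,-0.006,0,1],[0,0,-0.006,0,1],[0,0,-0.006,0,1],[0,0,-0.006,0,1],[0,0,-0.006,0,1],[0,0,-0.006,0,1],[0,0,0,0,1]]'; python3 - <<'E'
from h import *
rep((0.115,0,0.17))
s=snap('side','side6')
r=models.mark_of('lever_end','side'); print([(np.round(hold(d['xyz']),3).tolist(),round(d['conf'],2)) for d in r[:2]])
E
```

```text
time_s: 10.93
tcp_pos: [0.5769, -0.0596, 0.1704]
tcp_rot: [1.257, 1.177, -1.256]
force: [-0.7, -5.2, 2.5]
gripper_width: 0.0004
t 10.9333 hold [ 0.0135 -0.      0.1704] F [-0.7 -5.2  2.5] w 0.0004
tool y in holder [-0. -1.] tool z in holder [-1.  0.] tool x [ 0.001 -0.001 -1.   ]
shift in tool [ 0.0003 -0.     -0.1016]
[([0.041, 0.001, 0.186], 0.97)]
```

View pics/side6.png

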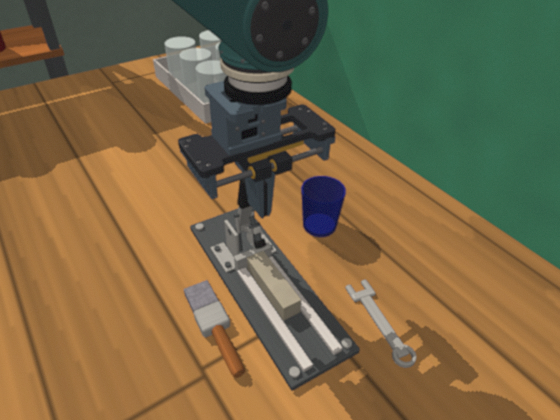

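The fingers (262,195) are moving the handle, whose end is now at x = 0.041, with 5 N. I'll keep pushing past the dead point.

```bash
python3 -m inch '[[0,0,-0.007,0,1],[0,0,-0.007,0,1],[0,0,-0.007,0,1],[0,0,-0.007,0,1],[0,0,-0.007,0,1],[0,0,-0.007,0,1],[0,0,-0.007,0,1],[0,0,-0.007,0,1],[0,0,-0.007,0,1],[0,0,-0.007,0,1],[0,0,-0.007,0,1],[0,0,-0.007,0,1],[0,0,-0.007,0,1],[0,0,-0.007,0,1],[0,0,0,0,1],[0,0,0,0,1]]'; python3 - <<'E'
from h import *
rep((0.0,0,0.17))
s=snap('side','side7')
for n in ['lever_end','stone','clamp_foot']:
  r=models.mark_of(n,'side'); print(n,[(np.round(hold(d['xyz']),3).tolist(),round(d['conf'],2)) for d in r[:2]])
E
```

```text
time_s: 12.37
tcp_pos: [0.5828, 0.0386, 0.1699]
tcp_rot: [1.256, 1.178, -1.256]
force: [0.6, -0.4, 0.7]
gripper_width: 0.0006
t 12.3667 hold [0.1118 0.0004 0.1699] F [ 0.6 -0.4  0.7] w 0.0006
tool y in holder [ 0. -1.] tool z in holder [-1. -0.] tool x [ 0.  0. -1.]
shift in tool [-1.000e-04  4.000e-04  1.118e-01]
lever_end [([0.19, 0.002, 0.105], 0.76)]
stone [([-0.028, 0.002, 0.009], 0.61)]
clamp_foot [([0.014, -0.002, 0.041], 0.57), ([0.062, -0.15, 0.002], 0.38)]
```

View pics/side7.png

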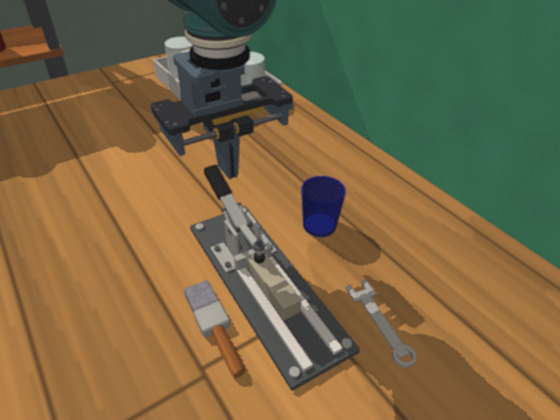

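The handle (218,182) has snapped down. Its end is at (0.190, 0.105), against 0.189/0.105 expected in lock, and the foot is on the stone's top at (262,258). I'll raise clear and check the bystanders and the stone.

```bash
python3 -m inch '[[-0.02,0,0,0,1],[-0.03,0,0,0,1],[-0.02,0,0,0,1],[-0.01,0,0,0,1],[0,0,0,0,1],[0,0,0,0,1],[0,0,0,0,1]]'; python3 - <<'E'
from h import *
rep()
for c in ['side','scene']:
  s=snap(c,c+'8'); W=cloud(s)
  for n in ['lever_end','stone','stop_face','clamp_foot','tumbler','brush','spanner']:
    r=models.mark_of(n,c); print(c,n,[(np.round(hold(d['xyz']),3).tolist(),np.round(d['xyz'],3).tolist(),round(d['conf'],2)) for d in r[:1]])
  r=models.cut_out('stone',c)
  if r:
    p=W[r[0]['mask']]; h=(p-O)@np.array([X,Y,[0,0,1]]).T
    t=h[(h[:,2]>.037)&(h[:,2]<.046)]; print('stone top x range',np.percentile(t[:,0],[0.5,1,2,99]),'z',np.median(t[:,2]))
E
```

```text
time_s: 13.15
tcp_pos: [0.582, 0.0381, 0.2484]
tcp_rot: [1.256, 1.179, -1.258]
force: [0.3, 0.1, -0.1]
gripper_width: 0.0006
t 13.15 hold [0.1113 0.0012 0.2484] F [ 0.3  0.1 -0.1] w 0.0006
tool y in holder [-0.001 -1.   ] tool z in holder [-1.     0.001] tool x [-0.002 -0.    -1.   ]
side lever_end [([0.016, 0.001, 0.041], [0.576, -0.057, 0.041], 0.7)]
side stone [([-0.03, 0.0, 0.012], [0.574, -0.103, 0.012], 0.89)]
side stop_face [([0.028, -0.002, 0.007], [0.58, -0.045, 0.007], 0.96)]
side clamp_foot [([0.017, -0.003, 0.041], [0.58, -0.057, 0.041], 0.69)]
side tumbler []
side brush [([-0.04, 0.098, -0.001], [0.476, -0.106, -0.001], 0.66)]
side spanner [([-0.15, -0.113, 0.003], [0.679, -0.23, 0.003], 0.69)]
stone top x range [-0.08186896 -0.08173198 -0.081257    0.02434529] z 0.04148395131572824
scene lever_end [([0.193, 0.002, 0.105], [0.586, 0.12, 0.105], 0.66)]
scene stone [([-0.022, 0.003, 0.011], [0.572, -0.095, 0.011], 0.6)]
scene stop_face [([0.029, 0.002, 0.01], [0.576, -0.044, 0.01], 0.61)]
scene clamp_foot [([0.011, 0.001, 0.043], [0.576, -0.062, 0.043], 0.49)]
scene tumbler [([0.065, -0.155, -0.001], [0.735, -0.018, -0.001], 0.71)]
scene brush [([-0.042, 0.104, 0.002], [0.47, -0.108, 0.002], 0.9)]
scene spanner [([-0.144, -0.117, -0.003], [0.683, -0.224, -0.003], 0.59)]
```

View pics/scene8.png

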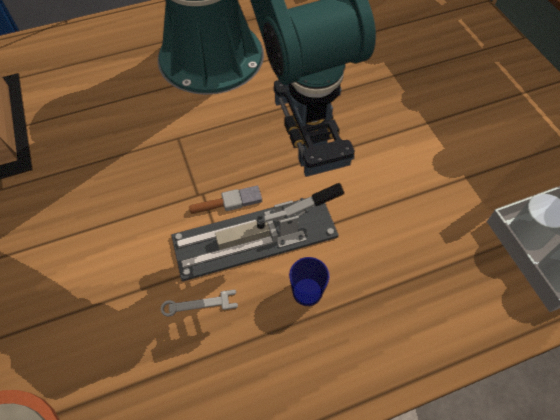

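```bash
python3 - <<'E'
import cv2,numpy as np
a=cv2.imread('pics/side6.png',0).astype(np.float32)[270:325,255:310];b=cv2.imread('pics/side8.png',0).astype(np.float32)[270:325,255:310]
print(cv2.phaseCorrelate(a,b), abs(a-b).mean())
i=cv2.imread('pics/side8.png')[200:330,190:330]; cv2.imwrite('pics/crop8.png',cv2.resize(i,None,fx=4,fy=4,interpolation=cv2.INTER_CUBIC))
E
```

```text
((-0.02499031095072013, -0.06414612822383603), 0.9314428378476037) 11.010909
```

View pics/crop8.png

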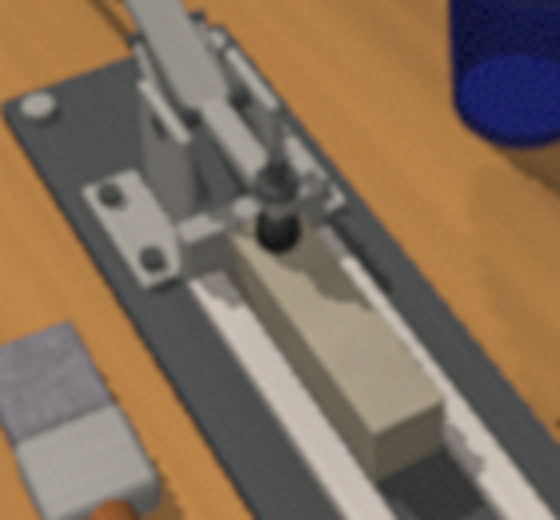

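The enlarged crop shows the stone's front end meeting the stop, with no gap near (240,235), and the rubber foot on its top at (278,232). The stone did not shift while the handle was clamped (under 0.1 px), and the arm is clear.

```bash
python3 -c "
from plant import env
print(env.close_job())"
```

```text
the job is handed in; nothing more can be done
None
```

I pushed the stone home against the end stop, then pushed the clamp handle over its dead point until it snapped into lock, and handed the job in at about 13.3 s. I only pushed with the closed fingers.

- **Stone:** At the stop, the wrist force rose to about 31 N with the fingers no longer advancing. The enlarged picture shows no gap at the stop, and the stone did not shift while the handle was clamped (under 0.1 px).
- **Handle and foot:** Pushing the handle took about 5 N. The handle's end was last measured at x 0.190–0.193 m and 0.105 m above the bench, against 0.189 and 0.105 m in full lock. The foot sits on the stone's top, but its pressing force could not be measured directly.
- **Bystanders:** The tumbler, brush and spanner read within a few millimetres of where they started, and the arm was clear with no force on it.

**Readings that disagreed:**
- The network's stone position, relative to the stop, was −58 mm from the side camera and −51 mm from the scene camera, against −55 mm when home. The average agrees, and I relied on the force and the picture instead.
- In the last side picture, the network put the handle's end at the foot and did not find the tumbler. The scene camera gave both correctly.

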